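Feed the retention discs through the tray gate

ROBOT

A 7-joint arm with a two-finger parallel gripper is mounted at the origin on a cart in front of the work surface, level with it; the furniture and walls round the work are solid. World frame = base frame: x ahead of the robot, y to its left, z up, the work surface at z = 0. Lengths are in m, angles in rad, forces in N, time in s.
With the tool pointing down it reaches from about 0.4 to 0.85 m from the base axis. Payload 10.4 kg.
Tool frame: the origin (TCP) lies at the very end of the fingers, on their centre line; the grasp point (between the pads) lies 19 mm behind it; z points along the fingers, y is the line along which they close (so a half turn about z gives the same grasp; the last joint's range is limited). The gripper opens to 87 mm and grips with 3 to 60 N. Pads are 19 mm wide; open, the fingers measure 117 mm over their backs; the gripper's body (75 mm by 190 mm) begins 51 mm behind the grasp point.
Start: joints at [-1.243, 0.332, -0.065, 1.46, 0.022, 1.35, -0.088], TCP at [0.215, 0.587, 0.223] pointing down, gripper open.
Joint ranges: [-2.6, 2.6], [-0.5, 2.12], [-1.47, 1.34], [0.16, 2.42], [-1.27, 4.41], [0.06, 2.06], [-2.6, 2.6]. Speed limits (rad/s): [2.22, 2.22, 2.79, 2.79, 3.14, 3.14, 3.14].

INTERFACE

Orientations are given as a unit quaternion [x, y, z, w].
In Python, from bench import r gives the robot as it stands.
- The arm moves only by the tool run_rows, called after "Call:" in YAML: its name, and indented under it one key for each argument. Schema: {"type":"object","properties":{"offsets":{"type":"array","items":{"type":"array","items":{"type":"array","items":{"type":"number"},"minItems":5,"maxItems":5},"minItems":1,"maxItems":12},"minItems":1,"maxItems":1},"force":{"type":"number"},"only":{"type":"string"},"quiet":{"type":"boolean"},"lines":{"type":"string"}},"required":["offsets"],"additionalProperties":false}. offsets is a list that holds a single list of rows (three levels of brackets), with 1 to 12 rows, each of 5 numbers: dx, dy, dz in normalised numbers (1 is 0.6 m), then a turn about the tool's z in shares of 2 pi rad (1.0 is 2 pi rad), then the finger opening in m; each row is the pose to reach, as a shift and turn from the pose commanded when the call began, along the tool's axes at that moment; what a row does not reach only later rows make up. A row lasts 1/10 s, in which the tool goes at most 0.05 m and 0.15 rad, less where a joint would pass 70% of its speed; a pose out of reach is approached as far as the arm can. The fingers move at their own pace and stop on an object; force is the grip in N (left out, the last holds). Time passes only in rows, so rows that do not move let the fingers close. The tool returns the time, the measured TCP pose, the force, the opening and the grip force at its end. only (a regular expression) keeps the lines of the reply that match it, lines (a string "A,B") keeps lines A to B, and quiet returns only ok. A shift or turn number past 1, either way, is cut back to 1. Input that does not fit is refused with a message, and nothing moves.
- r.read_state(): the state, without advancing time (a new reading comes with each control period).
- r.camera(name): name is "side" or "top" or "wrist"; returns a dict with "img" (420x560x3 uint8, red, green, blue), "fx", "fy", "cx", "cy" (pixels), "k1" (the pictures are not rectified: a ray, as slopes to the right and down, at radius r is drawn at 1 + k1 r^2 times it, then the intrinsics apply), "pose" (4x4, takes a point from camera to world coordinates). Camera axes: x right, y down, z forward; pixel columns grow to the right and rows downward; lengths in m; the calibration is good to about 2 mm. A picture is of the moment at which its call begins. There is no depth.
- r.close_job(): hands the job in; it is judged then, once.
Trained networks look in the newest picture that a camera, given by its name, has taken for a name from the list of things; names that differ only in an ending like _2 or _b are one class to them, and where a whole thing is asked for, a point or a joint stands for the part that bears it (a point fixed in the world has none). Each returns a list of dicts, best first, with "p" (0 to 1); they miss things now and then, are a little off and sometimes report something else, mostly with a low value. They report only what shows in the picture. A call takes as long as a camera call. They do not tell look-alikes from the thing itself.
- r.recognise(camera, label): "position" ([column, row] as shares, 0 to 1, of the picture: columns of its width, rows of its height, amid what is visible of it).
- r.regions_of(camera, label): "pixels" (420x560 bool, what is visible of it) and "position" ([column, row] as shares, 0 to 1, of the picture: columns of its width, rows of its height, amid what is visible of it).
The state is a dict: "time": time; "joint_positions": joint angles; "joint_vel": joint speeds; "joint_torque": joint torques, N m; "ee_pos": TCP position; "eef_rot": TCP orientation; "ft_force": force on the tool from outside, world axes, zero at the start; "torque": the same for the moment, N m; "width": finger opening in m; "grip_force": force on a finger pad.
Only numpy, scipy, OpenCV 4.12 (cv2) and the standard library are available. Lean on these libraries where they do the work, as an engineer would, in place of code of your own. Each camera call takes 0.05 s, during which the arm holds its last target. There are 200 camera calls.

TASK

Sweep the three loose steel discs on the sorting tray through the gate in its fence and into the narrow channel, one at a time, until all three lie flat and wholly inside the channel. Push them along with the fingertips, never pick them up, and do not shift the small ceramic dish and the ceramic tooth bridge that also stand on the tray.

Things in the scene. Friction and masses are not known exactly. Their poses are not given: they have to be found in the camera images.
- tray: fixed white tray, floor top 4 mm above the worktop, aluminium walls to 16 mm. Origin: underside, middle of the gate. +x: feed direction; z up. Loading area x -142..0, y -100..100 mm; fence across it at x -6..0; side rails (y +-95..100 mm) only at x -73..-3; rest open. A 0.53 m tall furnace stands on its left, a 0.33 m dome mixer to its near right
- gate (a point): middle of the gate at floor height, at the fence's channel side (tray x = 0, axes as the tray's). The gap is 36 mm wide (y -18..18 mm); two 5 mm thick lips flare from its edges back to x = -20, y = +-37 mm. A disc is wholly in the channel when its centre is 13 mm or more past this point along +x
- channel_end (a point): middle of the end stop's inner face at floor height, 106 mm past the gate along +x. The channel between is straight, 36 mm wide, open on top, with walls 6 mm thick and 12 mm high above its floor; the three discs fit in a row, and a later disc pushes earlier ones along
- disc_a: round dark steel retention disc for an articulator, 26 mm diameter, 12 mm thick, about 50 g, lying flat on the tray floor, with a small bright spot in the middle of its top; one of three alike; origin at the centre of its underside, z up
- disc_b: round dark steel retention disc for an articulator, 26 mm diameter, 12 mm thick, about 50 g, lying flat on the tray floor, with a small bright spot in the middle of its top; one of three alike; origin at the centre of its underside, z up
- disc_c: round dark steel retention disc for an articulator, 26 mm diameter, 12 mm thick, about 50 g, lying flat on the tray floor, with a small bright spot in the middle of its top; one of three alike; origin at the centre of its underside, z up
- dish: small ceramic dappen dish, 32 mm diameter, 20 mm high, standing loose in one front corner of the loading area beside the fence; leave it; origin at the centre of its underside
- bridge: three-tooth ceramic bridge, 13 x 30 x 8 mm, lying loose in the other front corner of the loading area; leave it; origin at the centre of its underside
There are look-alikes about, which are no part of the job. Leave any red look-alike of the disc_b alone.

How it is judged:
On the way, in this order (a step that is already met when the one before it is completed fails the run):
1. exactly one disc is through the gate and in the channel, the other two still before the gate (((x of each of disc_a, disc_b in the frame of tray below 0 m and (x of disc_c in the frame of tray between 0.012 and 0.1 m and y of disc_c in the frame of tray between -0.02 and 0.02 m and z of disc_c in the frame of tray below 0.009 m)) or (x of each of disc_a, disc_c in the frame of tray below 0 m and (x of disc_b in the frame of tray between 0.012 and 0.1 m and y of disc_b in the frame of tray between -0.02 and 0.02 m and z of disc_b in the frame of tray below 0.009 m)) or ((x of disc_a in the frame of tray between 0.012 and 0.1 m and y of disc_a in the frame of tray between -0.02 and 0.02 m and z of disc_a in the frame of tray below 0.009 m) and x of each of disc_b, disc_c in the frame of tray below 0 m))), for 0.2 s.
2. exactly two discs are in the channel, the third still before the gate (((x of disc_a in the frame of tray below 0 m and (x of disc_b in the frame of tray between 0.012 and 0.1 m and y of disc_b in the frame of tray between -0.02 and 0.02 m and z of disc_b in the frame of tray below 0.009 m) and (x of disc_c in the frame of tray between 0.012 and 0.1 m and y of disc_c in the frame of tray between -0.02 and 0.02 m and z of disc_c in the frame of tray below 0.009 m)) or ((x of disc_a in the frame of tray between 0.012 and 0.1 m and y of disc_a in the frame of tray between -0.02 and 0.02 m and z of disc_a in the frame of tray below 0.009 m) and x of disc_b in the frame of tray below 0 m and (x of disc_c in the frame of tray between 0.012 and 0.1 m and y of disc_c in the frame of tray between -0.02 and 0.02 m and z of disc_c in the frame of tray below 0.009 m)) or ((x of disc_a in the frame of tray between 0.012 and 0.1 m and y of disc_a in the frame of tray between -0.02 and 0.02 m and z of disc_a in the frame of tray below 0.009 m) and (x of disc_b in the frame of tray between 0.012 and 0.1 m and y of disc_b in the frame of tray between -0.02 and 0.02 m and z of disc_b in the frame of tray below 0.009 m) and x of disc_c in the frame of tray below 0 m))), for 0.2 s.
At the end, for the whole second after the job is handed in: all three discs lie flat (within 0.15 rad) on the channel floor, each centre at least 12 mm past the gate line and within the channel's length and width, at rest (x of disc_a in the frame of tray between 0.012 and 0.1 m and y of disc_a in the frame of tray between -0.02 and 0.02 m and z of each of disc_a, disc_b, disc_c in the frame of tray below 0.009 m and x of disc_b in the frame of tray between 0.012 and 0.1 m and y of disc_b in the frame of tray between -0.02 and 0.02 m and x of disc_c in the frame of tray between 0.012 and 0.1 m and y of disc_c in the frame of tray between -0.02 and 0.02 m and linear speed of each of disc_a, disc_b, disc_c below 0.02 m/s and angle between each of disc_a, disc_b, disc_c's own z axis and vertical below 0.15 rad); the robot touches nothing.
It fails at once if disc_a is lifted more than 8 mm off the tray floor (z of disc_a in the frame of tray above 0.012 m).
It fails at once if disc_b is lifted more than 8 mm off the tray floor (z of disc_b in the frame of tray above 0.012 m).
It fails at once if disc_c is lifted more than 8 mm off the tray floor (z of disc_c in the frame of tray above 0.012 m).
It fails at once if the ceramic dish is shifted by more than 15 mm (distance of dish from where it was at the start of the episode above 0.015 m).
It fails at once if the ceramic bridge is shifted by more than 15 mm (distance of bridge from where it was at the start of the episode above 0.015 m).
It also fails if it takes over 58 s, if anything falls off the work surface, if the arm or the gripper's body presses on something with over 40 N, if the wrist force passes 120 N, or if a joint passes its speed limit or range.

## Working session

There is one attempt and no reset: what is moved stays moved. The work goes in short steps, Python scripts to look and compute and a tool call to move; the robot and the scene stay as the last step left them, time stands still between calls to the robot, and variables do not carry over. Pictures are saved under pics/ and viewed, at most 10 in all, crops included, and the job is handed in when it is done.

```bash
mkdir -p pics; cat > h.py <<'E'
import numpy as np, cv2
from bench import r
from scipy.spatial.transform import Rotation as R
def ray(c,u,v):
    x=(u-c['cx'])/c['fx'];y=(v-c['cy'])/c['fy'];X,Y=x,y
    for _ in range(20):
        s=1+c['k1']*(X*X+Y*Y);X,Y=x/s,y/s
    P=np.array(c['pose']);return P[:3,3],P[:3,:3]@np.array([X,Y,1])
def at(c,u,v,z):
    o,d=ray(c,u,v);return o+d*(z-o[2])/d[2]
def proj(c,p):
    P=np.array(c['pose']);q=P[:3,:3].T@(np.asarray(p)-P[:3,3]);x,y=q[:2]/q[2];s=1+c['k1']*(x*x+y*y)
    return c['fx']*x*s+c['cx'],c['fy']*y*s+c['cy']
def save(n,im): cv2.imwrite('pics/'+n,cv2.cvtColor(im,cv2.COLOR_RGB2BGR))
E
python3 - <<'E'
from h import *
for n in('top','side'):
    c=r.camera(n);save(n+'0.png',c['img']);print(n,np.round(c['pose'],3).tolist(),c['fx'],c['k1'])
    for l,z in(('disc_a',.016),('dish',.024),('bridge',.012),('tray',.01)):
        for d in r.recognise(n,l):
            u,v=d['position'][0]*560,d['position'][1]*420
            print(l,round(d['p'],2),round(u),round(v),at(c,u,v,z).round(3))
s=r.read_state();print(s['ee_pos'],s['eef_rot'],s['time'],R.from_quat(s['eef_rot']).as_matrix().round(3))
E
```

```text
top [[-0.022, -0.991, 0.135, 0.539], [-1.0, 0.022, 0.001, -0.125], [-0.004, -0.135, -0.991, 0.904], [0.0, 0.0, 0.0, 1.0]] 522.4989056309909 -0.06316906390424673
disc_a 0.65 257 251 [ 0.604 -0.091  0.016]
disc_a 0.56 250 147 [ 0.787 -0.082  0.016]
disc_a 0.54 298 260 [ 0.589 -0.16   0.016]
disc_a 0.48 366 205 [ 0.68  -0.28   0.016]
disc_a 0.46 263 205 [ 0.684 -0.103  0.016]
dish 0.63 262 292 [ 0.536 -0.099  0.024]
dish 0.47 260 254 [ 0.6   -0.097  0.024]
tray 0.8 256 256 [ 0.596 -0.088  0.01 ]
tray 0.63 226 227 [ 0.648 -0.038  0.01 ]
side [[0.878, -0.222, 0.424, 0.274], [-0.479, -0.385, 0.789, -0.803], [-0.012, -0.896, -0.444, 0.424], [0.0, 0.0, 0.0, 1.0]] 463.7256054564888 0.020716763779997715
disc_a 0.56 353 262 [ 0.672 -0.294  0.016]
disc_a 0.48 271 244 [ 0.585 -0.175  0.016]
bridge 0.44 272 208 [ 0.655 -0.039  0.012]
tray 0.59 269 227 [ 0.615 -0.107  0.01 ]
[0.21478564 0.58693946 0.22254147] [ 1.74510033e-01  9.84655396e-01  1.05220831e-05 -3.01666174e-06] 0.5 [[-0.939  0.344 -0.   ]
 [ 0.344  0.939  0.   ]
 [ 0.     0.    -1.   ]]
```

View pics/top0.png

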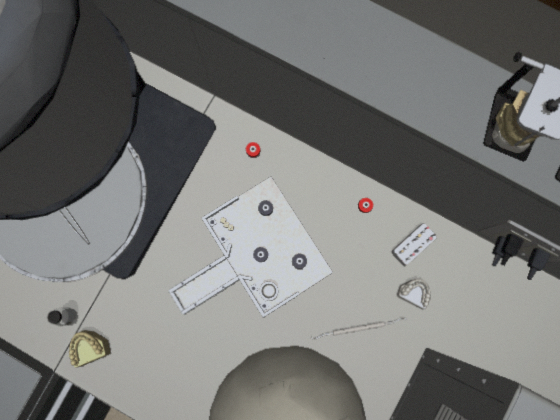

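View pics/side0.png

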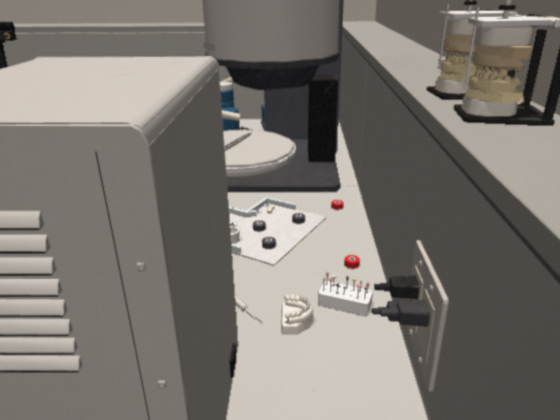

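The top view shows dark discs at (265,208), (260,254) and (299,261), the red look-alikes at (253,149) and (365,205), the dish at (268,291) and the bridge at (226,224). The channel runs to the lower left. The side view agrees. I'll confirm this in an enlarged crop and fit the tray pose.

```bash
python3 - <<'E'
from h import *
c=r.camera('top');im=c['img'];g=cv2.cvtColor(im,cv2.COLOR_RGB2GRAY)
m=(g<100).astype(np.uint8);m[:, :160]=0;
n,l,s,ce=cv2.connectedComponentsWithStats(m)
for i in range(1,n):
    if 60<s[i,4]<500 and 180<ce[i][0]<340 and 190<ce[i][1]<300: print(s[i],ce[i].round(1),at(c,*ce[i],.013).round(4))
mm=((g>190)).astype(np.uint8)
x0,y0=160,165
save('crop1.png',cv2.resize(im[y0:y0+155,x0:x0+180],None,fx=4.4,fy=3.85 if 0 else 3.8,interpolation=cv2.INTER_CUBIC)[:600,:800])
E
```

```text
[259 201  14  15 120] [265.6 208.4] [ 0.6784 -0.1069  0.013 ]
[254 248  14  14 111] [260.6 254.4] [ 0.5992 -0.097   0.013 ]
[293 254  14  15 112] [299.2 261.2] [ 0.5862 -0.1624  0.013 ]
```

View pics/crop1.png

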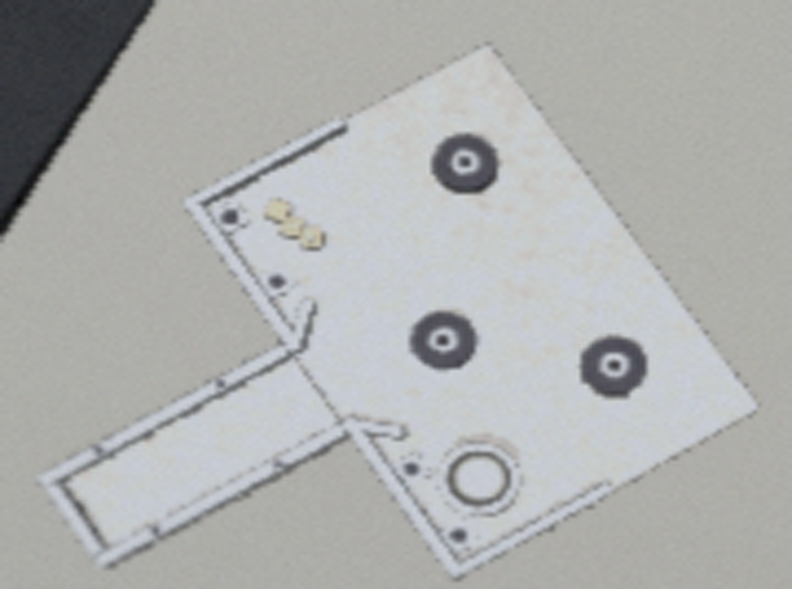

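The crop shows three dark steel discs on the tray, each with a bright spot: (465,163), (443,340) and (613,366). These are the job discs, since the red look-alikes lie off the tray. The dish is at (480,478), the bridge at (295,225) and the gate at (322,385).

```bash
cat > fit.py <<'E'
from h import *
from scipy.optimize import least_squares
c=r.camera('top')
pts=[(490,45,-142,-100,4),(757,407,-142,100,4),(188,203,0,-100,16),(458,577,0,100,16),(42,478,112,-24,16),(103,565,112,24,16)]
f=np.array([(160+a/4.4,165+b/3.8) for a,b,*_ in pts]);M=np.array([p[2:] for p in pts])/1000
def W(q,m):
    m=np.atleast_2d(m);C,S=np.cos(q[2]),np.sin(q[2]);return np.c_[q[0]+C*m[:,0]-S*m[:,1],q[1]+S*m[:,0]+C*m[:,1],m[:,2]]
res=least_squares(lambda q:(np.array([proj(c,p) for p in W(q,M)])-f).ravel(),[.6,-.05,2.5])
q=res.x;print(q.round(4),res.fun.round(1));np.save('q.npy',q)
def T(p):
    d=np.array(p[:2])-q[:2];C,S=np.cos(q[2]),np.sin(q[2]);return np.array([C*d[0]+S*d[1],-S*d[0]+C*d[1]])
for u,v in((265.6,208.4),(260.6,254.4),(299.2,261.2)):print('disc',(T(at(c,u,v,.014))*1000).round(1))
print('dish',T(at(c,160+480/4.4,165+478/3.8,.024))*1000,'bridge',T(at(c,160+295/4.4,165+225/3.8,.010))*1000)
E
python3 fit.py
```

```text
[ 0.5786 -0.0487  2.1139] [ 0.3 -1.1  1.9  0.1 -1.  -0.7 -0.3  0.7 -0.9 -0.3 -0.1  1.1]
disc [-101.4  -55.2]
disc [-51.9   7.4]
disc [-101.2   52.3]
dish [-31.45312186  67.16813314] bridge [-30.75346101 -68.04612198]
```

```bash
cat >> h.py <<'E'
def tw(x,y,z):
    q=np.load('q.npy');C,S=np.cos(q[2]),np.sin(q[2]);return np.array([q[0]+C*x-S*y,q[1]+S*x+C*y,z])
def wt(p):
    q=np.load('q.npy');d=np.array(p[:2])-q[:2];C,S=np.cos(q[2]),np.sin(q[2]);return np.array([C*d[0]+S*d[1],-S*d[0]+C*d[1]])
def go(w):
    s=r.read_state();m=R.from_quat(s['eef_rot']).as_matrix()
    d=m.T@(np.array(w)-s['ee_pos']);q=np.load('q.npy');tx=m.T@np.array([np.cos(q[2]),np.sin(q[2]),0])
    print('shift',d.round(4),'turn to tray x',round(np.arctan2(tx[1],tx[0]),3),'|d|',round(np.linalg.norm(d),3),'tcp tray',(wt(s['ee_pos'])*1000).round(1),'t',s['time'])
E
python3 - <<'E'
from h import *
print(tw(-.095,.007,.22));go(tw(-.095,.007,.25))
go([.42,.18,.25])
E
```

```text
[ 0.62167223 -0.13364535  0.22      ]
shift [-0.6298 -0.5369 -0.0275] turn to tray x 0.677 |d| 0.828 tcp tray [732.2 -17.1] t 0.6
shift [-0.3326 -0.3116 -0.0275] turn to tray x 0.677 |d| 0.457 tcp tray [732.2 -17.1] t 0.6
```

Two calls. First: 10 rows linear.

Careful with the scale: shifts go in shares of 0.6 m and turns go in shares of 2 pi rad. That gives: -0.333 m / 0.6 = -0.555, -0.312 m / 0.6 = -0.52.

Call:
run_rows:
  offsets:
    - [[-0.055,-0.0517,-0.0167,0,0.01],[-0.11,-0.1033,-0.0333,0,0.01],[-0.1667,-0.155,-0.05,0,0.01],[-0.2217,-0.2067,-0.05,0,0.01],[-0.2767,-0.2583,-0.05,0,0.01],[-0.3333,-0.31,-0.05,0,0.01],[-0.3883,-0.3617,-0.05,0,0.01],[-0.4433,-0.415,-0.05,0,0.01],[-0.5,-0.4667,-0.05,0,0.01],[-0.555,-0.52,-0.05,0,0.01]]

```text
time: 1.6
ee_pos: [0.4209, 0.1778, 0.2529]
eef_rot: [0.174, 0.985, 0.0, 0.0]
ft_force: [1.7, -0.1, 1.3]
width: 0.0155
grip_force: 0.0
```

```bash
python3 - <<'E'
from h import *
go(tw(-.095,.007,.2))
E
```

```text
shift [-0.2956 -0.2235  0.0527] turn to tray x 0.677 |d| 0.374 tcp tray [275.4  18. ] t 1.6
```

In the tool's units: -0.296 m / 0.6 = -0.4933, -0.269 m / 0.6 = -0.4483, 0.677 rad / 6.2832 = 0.1077.

Call:
run_rows:
  offsets:
    - [[-0.0567,-0.0433,0,0,0.01],[-0.1117,-0.085,0,0,0.01],[-0.1683,-0.1267,0,0,0.01],[-0.2233,-0.17,0,0,0.01],[-0.28,-0.2117,0,0,0.01],[-0.3367,-0.2533,0,0.0191,0.01],[-0.3917,-0.2967,0,0.0382,0.01],[-0.4483,-0.3383,0,0.0573,0.01],[-0.4933,-0.3733,0.0333,0.0764,0.01],[-0.4933,-0.3733,0.0667,0.0955,0.01],[-0.4933,-0.3733,0.0833,0.1077,0.01],[-0.4933,-0.3733,0.0883,0.1077,0.01]]

```text
time: 2.8
ee_pos: [0.6207, -0.1324, 0.198]
eef_rot: [0.492, 0.87, -0.001, -0.001]
ft_force: [-0.9, 0.5, -0.4]
width: 0.0098
grip_force: 0.0
```

```bash
python3 - <<'E'
from h import *
go(tw(-.095,.007,.1))
c=r.camera('wrist');save('w1.png',c['img']);c=r.camera('side');save('s1.png',c['img'])
E
```

```text
shift [-0.0016  0.0004  0.098 ] turn to tray x -0.001 |d| 0.098 tcp tray [-93.5   7.2] t 2.8
```

View pics/w1.png

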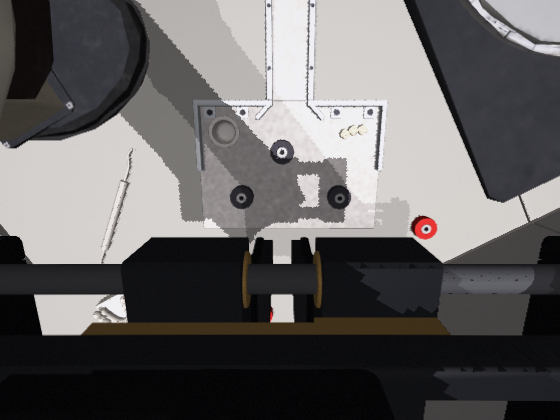

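The wrist view shows the tray well aligned. The gate is around (290,105), with discs at (282,152), (241,197) and (339,197), the dish at (224,131) and the bridge at (353,131). I'll cross-check the tray pose from this picture.

```bash
python3 - <<'E'
from h import *
c=r.camera('wrist')
for n,u,v,z in(('rear+',201,228,.004),('rear-',376,228,.004),('f+',194,100,.016),('f-',387,100,.016),('chan out +',266,60,.016),('chan out -',315,60,.016),('gate+ in',272,101,.016),('gate- in',308,101,.016),('a',282,152,.016),('b',241,197,.016),('c',339,197,.016),('dish',224,131,.024),('bridge',353,131,.012)):
    print(n,(wt(at(c,u,v,z))*1000).round(1))
E
```

```text
rear+ [-141.9  101.3]
rear- [-141.4 -105.1]
f+ [ 0.4 96.8]
f- [   0.8 -102. ]
chan out + [38.5 22.2]
chan out - [ 38.6 -26.8]
gate+ in [-0.4 16.4]
gate- in [ -0.3 -20.7]
a [-52.2   6. ]
b [-101.7   51.5]
c [-101.5  -57.5]
dish [-30.4  65.8]
bridge [-30.3 -69.7]
```

In the tool's units: 0.188 m / 0.6 = 0.3133, 0.185 m / 0.6 = 0.3083.

Call:
run_rows:
  offsets:
    - [[0,0,0.075,0,0.01],[0,0,0.15,0,0.01],[0,0,0.2167,0,0.01],[0,0.0017,0.275,0,0.01],[0,0.0017,0.3083,0,0.01],[0,0.0017,0.3133,0,0.01],[0,0.0017,0.3133,0,0.01]]

```text
time: 3.65
ee_pos: [0.6227, -0.132, 0.0124]
eef_rot: [0.491, 0.871, 0.0, 0.0]
ft_force: [0.6, -0.2, 0.9]
width: 0.0098
grip_force: 0.0
```

```bash
python3 - <<'E'
from h import *
go(tw(-.088,.006,.010))
c=r.camera('wrist');save('w2.png',c['img'])
E
```

```text
shift [ 0.0061 -0.0007  0.0024] turn to tray x 0.001 |d| 0.007 tcp tray [-94.1   5.3] t 3.65
```

View pics/w2.png

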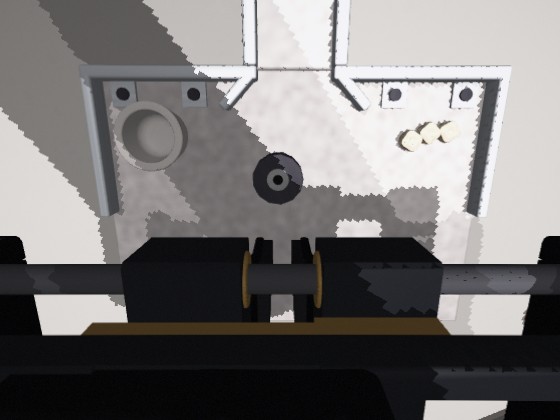

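The wrist view shows the disc at (278,179), the gate edges at columns 257 and 337, and the tool centre at about 282. So the gate centre lies about 1.5 mm to the -y side of my fit, and I'll aim for that. Next I push the first disc.

In the tool's units: 0.073 m / 0.6 = 0.1217, 0.01 m / 0.6 = 0.0167.

Call:
run_rows:
  offsets:
    - [[0.0167,-0.0017,0.0033,0,0.01],[0.0333,-0.0017,0.0033,0,0.01],[0.0467,0,0.0033,0,0.01],[0.06,0.0017,0.0033,0,0.01],[0.0733,0.0042,0.0033,0,0.01],[0.0867,0.0067,0.0033,0,0.01],[0.1,0.0092,0.0033,0,0.01],[0.1117,0.0108,0.0033,0,0.008],[0.1217,0.011,0.0033,0,0.004],[0.1217,0.011,0.0033,0,0]]

```text
time: 4.7
ee_pos: [0.5897, -0.065, 0.0094]
eef_rot: [0.491, 0.871, 0.0, -0.0]
ft_force: [-0.5, -0.1, -0.3]
width: 0.003
grip_force: 0.0
```

```bash
python3 - <<'E'
from h import *
go(tw(-.0045,-.0013,.010))
c=r.camera('wrist');save('w3.png',c['img'])
E
```

```text
shift [ 0.0152  0.0002 -0.0006] turn to tray x 0.001 |d| 0.015 tcp tray [-19.7  -1.1] t 4.7
```

View pics/w3.png

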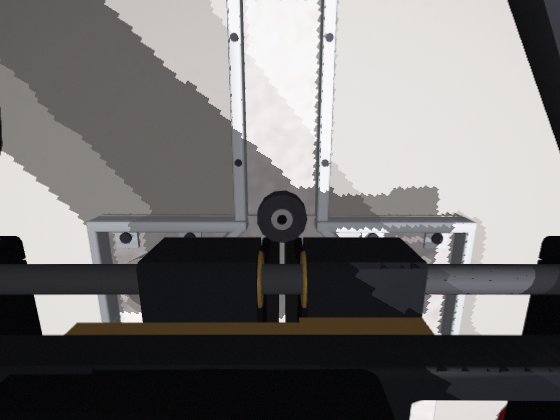

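The disc at (282,218) sits centred in the gate (inner edges about 246 and 316). I push it through, back off and check.

In the tool's units: -0.08 m / 0.6 = -0.1333, -0.04 m / 0.6 = -0.0667.

Call:
run_rows:
  offsets:
    - [[0.01,0,0,0,0],[0.02,0,0,0,0],[0.0283,0,0,0,0],[0.0333,0,0,0,0],[0.0333,0,0,0,0],[0.0167,0,0,0,0],[-0.0167,0,-0.0167,0,0],[-0.025,0,-0.0667,0,0.01],[-0.05,0,-0.1333,0,0.01]]

```text
time: 5.65
ee_pos: [0.6045, -0.0923, 0.0889]
eef_rot: [0.492, 0.871, -0.001, -0.002]
ft_force: [0.9, -0.1, -0.0]
width: 0.0071
grip_force: 0.0
```

```bash
python3 - <<'E'
from h import *
go(tw(-.12,-.066,.08))
c=r.camera('wrist');im=c['img'];g=cv2.cvtColor(im,cv2.COLOR_RGB2GRAY)
for d in r.recognise('wrist','disc_a'):
    u,v=d['position'][0]*560,d['position'][1]*420;print('w',round(d['p'],2),round(u),round(v),(wt(at(c,u,v,.016))*1000).round(1))
c=r.camera('top')
for d in r.recognise('top','disc_a'):
    u,v=d['position'][0]*560,d['position'][1]*420;print('t',round(d['p'],2),round(u),round(v),(wt(at(c,u,v,.016))*1000).round(1))
E
```

```text
shift [-0.0693  0.0663  0.0085] turn to tray x -0.0 |d| 0.096 tcp tray [-50.7   0.3] t 5.65
w 0.91 285 119 [22.4 -2.2]
w 0.91 467 315 [-134.5 -154.5]
t 0.65 300 259 [-104.6   50.9]
t 0.54 250 148 [-135.2 -160.9]
```

The first disc is in at x≈22 mm. The next is the one at (-101,-57): push it diagonally to (-35,-2), then straight through.

In the tool's units: 0.08 m / 0.6 = 0.1333, -0.078 m / 0.6 = -0.13, -0.69 rad / 6.2832 = -0.1098.

```bash
python3 - <<'E'
from h import *
go(tw(-.129,-.080,.08))
E
```

```text
shift [-0.0765  0.0792  0.0106] turn to tray x -0.001 |d| 0.111 tcp tray [-52.4  -0.9] t 5.85
```

Call:
run_rows:
  offsets:
    - [[-0.05,0.0333,0,-0.0159,0.012],[-0.0917,0.0833,0,-0.0382,0.012],[-0.13,0.1333,0,-0.0605,0.012],[-0.13,0.1333,0,-0.0828,0.012],[-0.13,0.1333,0.0167,-0.1035,0.012],[-0.13,0.1333,0.05,-0.1098,0.012],[-0.13,0.1333,0.1,-0.1098,0.012],[-0.13,0.1333,0.13,-0.1098,0.012],[-0.13,0.1333,0.13,-0.1098,0.012]]

```text
time: 6.75
ee_pos: [0.7118, -0.1167, 0.0072]
eef_rot: [0.168, 0.986, -0.0, -0.003]
ft_force: [0.5, 0.5, 0.5]
width: 0.012
grip_force: 0.0
```

```bash
python3 - <<'E'
from h import *
go(tw(-.0516,-.0157,.010))
c=r.camera('wrist');save('w4.png',c['img'])
for d in r.recognise('wrist','disc_a'):
    u,v=d['position'][0]*560,d['position'][1]*420;print('w',round(d['p'],2),round(u),round(v),(wt(at(c,u,v,.016))*1000).round(1))
E
```

```text
shift [ 0.0984 -0.0008 -0.0022] turn to tray x 0.69 |d| 0.098 tcp tray [-127.   -78.9] t 6.75
w 0.8 279 195 [-101.   -55.8]
w 0.59 97 46 [-100.3   49. ]
```

View pics/w4.png

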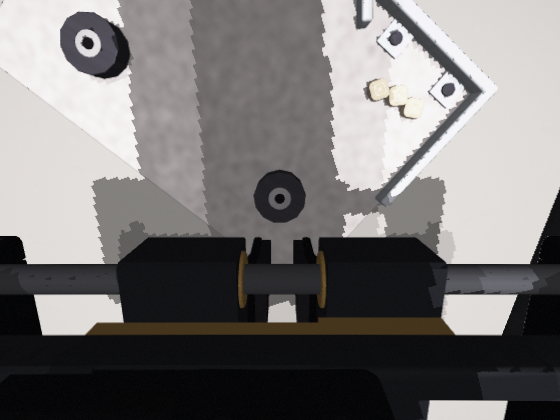

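The disc at (279,196) is centred in front of the fingers, and the bridge at (398,95) is well clear of the line. Pushing now.

In the tool's units: 0.097 m / 0.6 = 0.1617, -0.002 m / 0.6 = -0.0033.

Call:
run_rows:
  offsets:
    - [[0.02,0,-0.0017,0,0.012],[0.0367,0,-0.0033,0,0.012],[0.0533,0,-0.0033,0,0.012],[0.07,0,-0.0033,0,0.012],[0.0867,0,-0.0033,0,0.012],[0.1033,0,-0.0033,0,0.012],[0.12,0,-0.0033,0,0.012],[0.1367,0,-0.0033,0,0.012],[0.1517,0,-0.0033,0,0.012],[0.1617,0,-0.0033,0,0.012],[0.1617,0,-0.0033,0,0.012]]

```text
time: 7.95
ee_pos: [0.6222, -0.0847, 0.0136]
eef_rot: [0.168, 0.986, 0.0, -0.0]
ft_force: [0.9, 1.7, -0.3]
width: 0.0118
grip_force: 0.0
```

Call:
run_rows:
  offsets:
    - [[-0.0333,0,0,0,0.01],[-0.05,0,-0.0417,0,0.01],[-0.05,0,-0.0833,0.0159,0.01],[-0.05,0,-0.0833,0.0382,0.01],[-0.05,0,-0.0833,0.0605,0.01],[-0.05,0,-0.0833,0.0828,0.01],[-0.05,0,-0.0833,0.105,0.01],[-0.05,0,-0.0833,0.1098,0.01],[-0.05,0,-0.0833,0.1098,0.01]]

```text
time: 8.85
ee_pos: [0.6512, -0.095, 0.0634]
eef_rot: [0.49, 0.871, -0.0, -0.0]
ft_force: [-0.1, -0.2, 0.0]
width: 0.0099
grip_force: 0.0
```

```bash
python3 - <<'E'
from h import *
c=r.camera('wrist')
for d in r.recognise('wrist','disc_a'):
    u,v=d['position'][0]*560,d['position'][1]*420;print('w',round(d['p'],2),round(u),round(v),(wt(at(c,u,v,.016))*1000).round(1))
go(tw(-.075,-.0013,.01))
E
```

```text
w 0.85 221 74 [22.1 -1.3]
w 0.81 447 308 [-139.2 -161.6]
w 0.66 232 167 [-35.4  -5.8]
shift [ 0.0023 -0.0369  0.0535] turn to tray x 0.003 |d| 0.065 tcp tray [-77.2 -38.2] t 8.95
```

In the tool's units: 0.053 m / 0.6 = 0.0883, -0.033 m / 0.6 = -0.055.

Call:
run_rows:
  offsets:
    - [[0.0067,-0.0267,0,0,0.01],[0.0067,-0.055,0,0,0.01],[0.0067,-0.055,0.0333,0,0.01],[0.0067,-0.055,0.0667,0,0.01],[0.0067,-0.055,0.0867,0,0.01],[0.0067,-0.055,0.0883,0,0.01],[0.0067,-0.055,0.0883,0,0.01]]

```text
time: 9.65
ee_pos: [0.621, -0.1089, 0.0108]
eef_rot: [0.491, 0.871, -0.0, 0.0]
ft_force: [1.4, 0.0, 0.1]
width: 0.01
grip_force: 0.0
```

```bash
python3 - <<'E'
from h import *
go(tw(-.02,-.0015,.010))
E
```

```text
shift [ 0.0534 -0.0037  0.0008] turn to tray x 0.0 |d| 0.054 tcp tray [-73.4  -5.2] t 9.65
```

In the tool's units: 0.053 m / 0.6 = 0.0883, 0.049 m / 0.6 = 0.0817.

Call:
run_rows:
  offsets:
    - [[0.0167,0,0,0,0.01],[0.03,-0.0008,0.0017,0,0.01],[0.0433,-0.0025,0.0017,0,0.01],[0.0567,-0.0042,0.0017,0,0.01],[0.07,-0.0062,0.0017,0,0.01],[0.0817,-0.0062,0.0017,0,0.007],[0.0883,-0.0062,0.0017,0,0.003],[0.0883,-0.0062,0.0017,0,0]]

```text
time: 10.45
ee_pos: [0.5901, -0.0644, 0.0095]
eef_rot: [0.491, 0.871, 0.0, -0.0]
ft_force: [-0.2, -0.3, 0.4]
width: 0.0024
grip_force: 0.0
```

Call:
run_rows:
  offsets:
    - [[0.0083,0,0,0,0],[0.0167,0,0,0,0],[0.025,0,0,0,0],[0.03,0,0,0,0],[0.03,0,0,0,0]]

```text
time: 10.95
ee_pos: [0.5808, -0.0491, 0.0095]
eef_rot: [0.491, 0.871, 0.0, -0.0]
ft_force: [0.4, 0.2, 0.1]
width: 0.0001
grip_force: 0.0
```

```bash
python3 - <<'E'
from h import *
c=r.camera('wrist');save('w5.png',c['img'])
go(tw(-.002,-.0015,.010))
E
```

```text
shift [-0.0002 -0.0001 -0.0005] turn to tray x 0.0 |d| 0.001 tcp tray [-1.8 -1.6] t 11.0
```

View pics/w5.png

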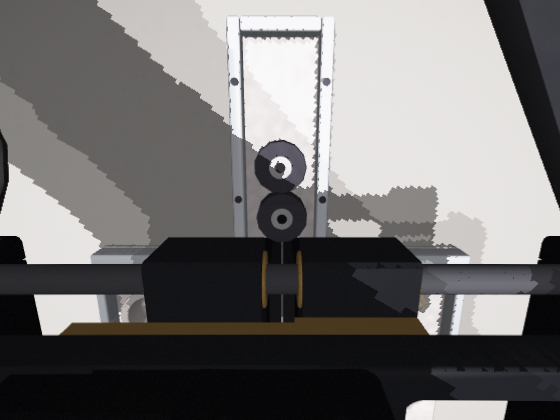

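Both discs are in the channel, at (280,167) and (282,219). Now the third disc, at (-101,51).

In the tool's units: -0.127 m / 0.6 = -0.2117, -0.1 m / 0.6 = -0.1667, 0.654 rad / 6.2832 = 0.1041.

Call:
run_rows:
  offsets:
    - [[-0.025,0,0,0,0],[-0.0417,0,-0.0333,0,0.012],[-0.0667,0,-0.1,0,0.012],[-0.1167,-0.0167,-0.1167,0,0.012],[-0.1667,-0.0667,-0.1167,0.0159,0.012],[-0.2117,-0.1233,-0.1167,0.0382,0.012],[-0.2117,-0.1233,-0.1167,0.0605,0.012],[-0.2117,-0.1233,-0.1,0.0828,0.012],[-0.2117,-0.1233,-0.05,0.1035,0.012],[-0.2117,-0.1233,-0.0167,0.1041,0.012],[-0.2117,-0.1233,0,0.1041,0.012],[-0.2117,-0.1233,0,0.1041,0.012]]

```text
time: 12.2
ee_pos: [0.5825, -0.1975, 0.0085]
eef_rot: [0.745, 0.667, -0.001, -0.001]
ft_force: [-0.1, 0.7, -0.3]
width: 0.0122
grip_force: 0.0
```

```bash
python3 - <<'E'
from h import *
c=r.camera('wrist')
for d in r.recognise('wrist','disc_a'):
    u,v=d['position'][0]*560,d['position'][1]*420;print('w',round(d['p'],2),round(u),round(v),(wt(at(c,u,v,.016))*1000).round(1))
go(tw(-.052,.0125,.010))
E
```

```text
w 0.96 281 192 [-100.5   50.8]
shift [0.0985 0.0001 0.0003] turn to tray x -0.654 |d| 0.099 tcp tray [-130.1   72.6] t 12.3
```

Centred (column 281). Push along the diagonal.

In the tool's units: 0.097 m / 0.6 = 0.1617, 0.091 m / 0.6 = 0.1517.

Call:
run_rows:
  offsets:
    - [[0.02,0,0,0,0.012],[0.0367,0,0,0,0.012],[0.0533,0,0,0,0.012],[0.07,0,0,0,0.012],[0.0867,0,0,0,0.012],[0.1033,0,0,0,0.012],[0.12,0,0,0,0.012],[0.1367,0,0,0,0.012],[0.1517,0,0,0,0.012],[0.1617,0,0,0,0.012],[0.1617,0,0,0,0.012]]

```text
time: 13.4
ee_pos: [0.5942, -0.099, 0.0094]
eef_rot: [0.745, 0.667, 0.0, -0.0]
ft_force: [-0.3, 0.3, 0.3]
width: 0.0121
grip_force: 0.0
```

Call:
run_rows:
  offsets:
    - [[-0.0333,0,0,0,0.01],[-0.05,0,-0.0417,0,0.01],[-0.05,0,-0.0833,-0.0159,0.01],[-0.05,0,-0.0833,-0.0382,0.01],[-0.05,0,-0.0833,-0.0605,0.01],[-0.05,0,-0.0833,-0.0828,0.01],[-0.05,0,-0.0833,-0.1035,0.01],[-0.05,0,-0.0833,-0.1041,0.01],[-0.05,0,-0.0833,-0.1041,0.01]]

```text
time: 14.3
ee_pos: [0.5905, -0.1306, 0.0595]
eef_rot: [0.493, 0.87, 0.0, -0.0]
ft_force: [-0.3, -0.8, -0.2]
width: 0.01
grip_force: 0.0
```

```bash
python3 - <<'E'
from h import *
c=r.camera('wrist')
for d in r.recognise('wrist','disc_a'):
    u,v=d['position'][0]*560,d['position'][1]*420;print('w',round(d['p'],2),round(u),round(v),(wt(at(c,u,v,.016))*1000).round(1))
go(tw(-.073,-.0013,.01))
E
```

```text
w 0.91 332 166 [-33.3  -1. ]
w 0.68 523 305 [-134.5 -142.8]
w 0.58 338 29 [46.2 -1.6]
w 0.55 337 77 [20.7 -2.3]
shift [0.0032 0.0332 0.0495] turn to tray x -0.003 |d| 0.06 tcp tray [-76.1  31.9] t 14.4
```

In the tool's units: 0.049 m / 0.6 = 0.0817, 0.04 m / 0.6 = 0.0667.

Call:
run_rows:
  offsets:
    - [[0.005,0.0267,0,0,0.01],[0.005,0.055,0,0,0.01],[0.005,0.055,0.0333,0,0.01],[0.005,0.055,0.0667,0,0.01],[0.005,0.055,0.0817,0,0.01],[0.005,0.055,0.0817,0,0.01]]

```text
time: 15.0
ee_pos: [0.617, -0.1097, 0.0092]
eef_rot: [0.492, 0.871, -0.001, -0.001]
ft_force: [-1.0, 0.1, 1.1]
width: 0.0101
grip_force: 0.0
```

```bash
python3 - <<'E'
from h import *
go(tw(-.020,-.0015,.010))
E
```

```text
shift [ 0.0521  0.0002 -0.0007] turn to tray x -0.0 |d| 0.052 tcp tray [-72.1  -1.3] t 15.0
```

In the tool's units: 0.052 m / 0.6 = 0.0867, 0.049 m / 0.6 = 0.0817.

Call:
run_rows:
  offsets:
    - [[0.0167,0,0,0,0.01],[0.03,0,0,0,0.01],[0.0433,0,0,0,0.01],[0.0567,0,0,0,0.01],[0.07,0,0,0,0.01],[0.0817,0,0,0,0.007],[0.0867,0,0,0,0.003],[0.0867,0,0,0,0]]

```text
time: 15.8
ee_pos: [0.5903, -0.0654, 0.0105]
eef_rot: [0.491, 0.871, 0.0, -0.0]
ft_force: [-1.4, 0.4, -0.1]
width: 0.002
grip_force: 0.0
```

Call:
run_rows:
  offsets:
    - [[0.0083,0,0,0,0],[0.0167,0,0,0,0],[0.025,0,0,0,0],[0.03,0,0,0,0],[0.03,0,0,0,0],[0,0,0,0,0],[-0.0167,0,-0.0333,0,0],[-0.0333,0,-0.1,0,0],[-0.05,0,-0.1667,0,0],[-0.05,0,-0.1667,0,0]]

```text
time: 16.8
ee_pos: [0.6091, -0.0941, 0.116]
eef_rot: [0.492, 0.87, 0.002, 0.004]
ft_force: [0.2, 0.0, -0.0]
width: 0.0005
grip_force: 0.0
```

```bash
python3 - <<'E'
from h import *
c=r.camera('wrist');save('w6.png',c['img'])
for d in r.recognise('wrist','disc_a'):
    u,v=d['position'][0]*560,d['position'][1]*420;print('w',round(d['p'],2),round(u),round(v),(wt(at(c,u,v,.016))*1000).round(1))
E
```

```text
w 0.76 278 44 [72.6 -1.2]
w 0.64 279 80 [47.3 -2.1]
w 0.6 280 115 [21.4 -2.5]
w 0.51 447 300 [-142.9 -156.3]
```

View pics/w6.png

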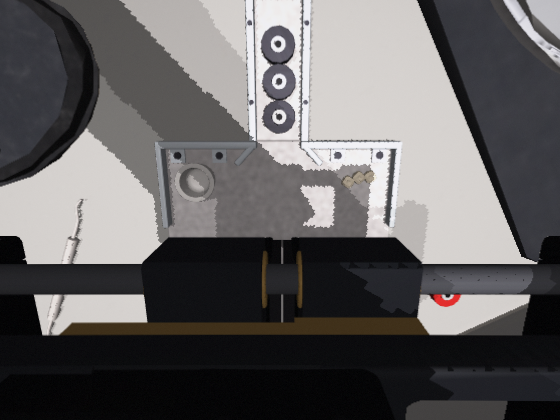

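All three discs lie in the channel, at (278,44), (279,80) and (279,117), which is x ≈ 73, 47 and 21 mm. The dish and bridge look unmoved and the fingers are clear.

```bash
python3 -c "
from bench import r
print(r.close_job())"
```

```text
the job is handed in; nothing more can be done
None
```

I swept all three discs through the gate one at a time; they lie in the channel about 21, 47 and 73 mm past the gate, the dish and bridge look unmoved, and I handed the job in at about 17 s (no verdict was returned).

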